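# Set up a cast housing on the pin plate for trimming

### The job

Set up the cast housing that has four closed walls on the dark grey pin plate: lay the two matching thin rest bars flat in the plate's near and far pin bays, in line with the plate's long side, then set the housing right side up on top of both bars, centred on the plate and lying crosswise to it. Only then nest the clamp block with the round brass knob between the pins to the left of the housing, as the robot sees it, and the clamp block with the tall steel post between the pins to its right, each with its spring-clip end toward the housing. Leave the thick bar and the open-ended housing where they lie, and let go of everything.

Things in the scene. Friction and masses are not known exactly. Their poses are not given: they have to be found in the camera images.
- plate: Fixed dark grey plate, 128 x 246 x 15 mm. Origin: underside centre; y along its long side, to the left; x away from the robot. On top (z 15 mm), steel pins 8 mm tall mark four flat nests, none near mid-length. Bar bays: centres (x, y) = (-38, 0) and (38, 0) mm, 26 wide in x, 84 long in y. Block nests: centres (0, 70) left and (0, -70) right, 38 wide in x, open to the housing. Housing: over (0, 0), along x.
- bar_a_mid (a point): Centre of a thin steel rest bar, 70 mm long (own x), 16 wide (y), 12 high (z), two holes in its top, about 110 g. Loose, lies flat in the row near the bench's front edge, its length roughly away from the robot. One of a matching pair; either may go in either bay.
- bar_b_mid (a point): Centre of the other thin rest bar, the same in every way as bar_a.
- thick_bar_mid (a point): Centre of a thicker rest bar without a mate, 70 x 24 x 22 mm high (x, y, z). Loose, lies flat in the same row. Not to be used: it stays where it is.
- knob_block_mid (a point): Dark clamp block with a round brass-coloured knob: 59 mm long (own y), 24 wide (x). Base slab 9 mm high, raised shoulders at the ends to 16, knob to 27 at y = +18; low in the middle. The -y end is the spring-clip end, at the start roughly away from the robot. Point: mid-length, 8 mm above the underside; grip here across x, low on the base slab. Loose, 50 g, in the front row.
- post_block_mid (a point): Dark clamp block with a plain tall steel post: 64 mm long (own y), 26 wide (x). Base slab 9 mm high, raised shoulders at the ends to 17, post to 29 at y = +19; low in the middle. The -y end is the spring-clip end, at the start roughly away from the robot. Point: mid-length, 8.5 mm above the underside; grip here across x, low on the base slab. Loose, 50 g, in the front row.
- housing_mid (a point): Centre of the cast housing with four closed walls, a shallow tray with round bosses inside: 60 mm wide (own x), 110 long (y), 28 high (z), 140 g. Point 14 mm above the underside. Grip across its 60 mm. Loose, right side up, at the right of the work area, length roughly left to right: near the bench's front edge or beside the plate.
- open_housing_mid (a point): Centre of the other cast housing, 67 x 100 x 28 mm, its walls partly open; loose, in the other of those two spots. It stays where it is.
Mind the look-alikes: they are no part of the job. Leave any blue look-alike of the part that bears knob_block_mid alone.

How it is judged (in metres and radians):
On the way, in this order (a step that is already met when the one before it is completed fails the run):
1. the two thin bars lie flat in the near and far bays ((((x of bar_a_mid in the frame of plate between 0.029 and 0.047 m and y of bar_a_mid in the frame of plate between -0.012 and 0.012 m and z of bar_a_mid in the frame of plate between 0.018 and 0.024 m and angle between the x axis of bar_a_mid and the y axis of plate, either way round below 0.2 rad) and (x of bar_b_mid in the frame of plate between -0.047 and -0.029 m and y of bar_b_mid in the frame of plate between -0.012 and 0.012 m and z of bar_b_mid in the frame of plate between 0.018 and 0.024 m and angle between the x axis of bar_b_mid and the y axis of plate, either way round below 0.2 rad)) or ((x of bar_a_mid in the frame of plate between -0.047 and -0.029 m and y of bar_a_mid in the frame of plate between -0.012 and 0.012 m and z of bar_a_mid in the frame of plate between 0.018 and 0.024 m and angle between the x axis of bar_a_mid and the y axis of plate, either way round below 0.2 rad) and (x of bar_b_mid in the frame of plate between 0.029 and 0.047 m and y of bar_b_mid in the frame of plate between -0.012 and 0.012 m and z of bar_b_mid in the frame of plate between 0.018 and 0.024 m and angle between the x axis of bar_b_mid and the y axis of plate, either way round below 0.2 rad)))), for 0.2 s.
2. the housing rests level on top of both bars, before either block is in its nest ((((x of bar_a_mid in the frame of plate between 0.029 and 0.047 m and y of bar_a_mid in the frame of plate between -0.012 and 0.012 m and z of bar_a_mid in the frame of plate between 0.018 and 0.024 m and angle between the x axis of bar_a_mid and the y axis of plate, either way round below 0.2 rad) and (x of bar_b_mid in the frame of plate between -0.047 and -0.029 m and y of bar_b_mid in the frame of plate between -0.012 and 0.012 m and z of bar_b_mid in the frame of plate between 0.018 and 0.024 m and angle between the x axis of bar_b_mid and the y axis of plate, either way round below 0.2 rad)) or ((x of bar_a_mid in the frame of plate between -0.047 and -0.029 m and y of bar_a_mid in the frame of plate between -0.012 and 0.012 m and z of bar_a_mid in the frame of plate between 0.018 and 0.024 m and angle between the x axis of bar_a_mid and the y axis of plate, either way round below 0.2 rad) and (x of bar_b_mid in the frame of plate between 0.029 and 0.047 m and y of bar_b_mid in the frame of plate between -0.012 and 0.012 m and z of bar_b_mid in the frame of plate between 0.018 and 0.024 m and angle between the x axis of bar_b_mid and the y axis of plate, either way round below 0.2 rad))) and x of housing_mid in the frame of plate between -0.012 and 0.012 m and y of housing_mid in the frame of plate between -0.012 and 0.012 m and z of housing_mid in the frame of plate between 0.038 and 0.044 m and angle between the y axis of housing_mid and the x axis of plate, either way round below 0.2 rad and angle between housing_mid's own z axis and vertical below 0.06 rad and not (x of knob_block_mid in the frame of plate between -0.01 and 0.01 m and y of knob_block_mid in the frame of plate between 0.05 and 0.085 m and z of knob_block_mid in the frame of plate between 0.02 and 0.026 m and angle between the y axis of knob_block_mid and the y axis of plate, either way round below 0.25 rad and y of plate in the frame of knob_block_mid below -0.04 m) and not (x of post_block_mid in the frame of plate between -0.01 and 0.01 m and y of post_block_mid in the frame of plate between -0.085 and -0.05 m and z of post_block_mid in the frame of plate between 0.0205 and 0.0265 m and angle between the y axis of post_block_mid and the y axis of plate, either way round below 0.25 rad and y of plate in the frame of post_block_mid below -0.04 m)), for 0.2 s.
3. both clamp blocks are in their nests beside the housing (x of knob_block_mid in the frame of plate between -0.01 and 0.01 m and y of knob_block_mid in the frame of plate between 0.05 and 0.085 m and z of knob_block_mid in the frame of plate between 0.02 and 0.026 m and angle between the y axis of each of knob_block_mid, post_block_mid and the y axis of plate, either way round below 0.25 rad and y of plate in the frame of knob_block_mid below -0.04 m and x of post_block_mid in the frame of plate between -0.01 and 0.01 m and y of post_block_mid in the frame of plate between -0.085 and -0.05 m and z of post_block_mid in the frame of plate between 0.0205 and 0.0265 m and y of plate in the frame of post_block_mid below -0.04 m), for 0.2 s.
At the end, for the whole second after the job is handed in: Thin bars flat, one in each bay (9 mm across, 12 along, 0.2 rad); housing level on both (12 mm off centre, 0.2 rad); knob block flat in the left nest, post block in the right (10 mm across, 50 to 85 mm from the centre, 0.25 rad), clip ends to the housing; all released and still (all of step 3 and (((x of bar_a_mid in the frame of plate between 0.029 and 0.047 m and y of bar_a_mid in the frame of plate between -0.012 and 0.012 m and z of bar_a_mid in the frame of plate between 0.018 and 0.024 m and angle between the x axis of bar_a_mid and the y axis of plate, either way round below 0.2 rad) and (x of bar_b_mid in the frame of plate between -0.047 and -0.029 m and y of bar_b_mid in the frame of plate between -0.012 and 0.012 m and z of bar_b_mid in the frame of plate between 0.018 and 0.024 m and angle between the x axis of bar_b_mid and the y axis of plate, either way round below 0.2 rad)) or ((x of bar_a_mid in the frame of plate between -0.047 and -0.029 m and y of bar_a_mid in the frame of plate between -0.012 and 0.012 m and z of bar_a_mid in the frame of plate between 0.018 and 0.024 m and angle between the x axis of bar_a_mid and the y axis of plate, either way round below 0.2 rad) and (x of bar_b_mid in the frame of plate between 0.029 and 0.047 m and y of bar_b_mid in the frame of plate between -0.012 and 0.012 m and z of bar_b_mid in the frame of plate between 0.018 and 0.024 m and angle between the x axis of bar_b_mid and the y axis of plate, either way round below 0.2 rad))) and x of housing_mid in the frame of plate between -0.012 and 0.012 m and y of housing_mid in the frame of plate between -0.012 and 0.012 m and z of housing_mid in the frame of plate between 0.038 and 0.044 m and angle between the y axis of housing_mid and the x axis of plate, either way round below 0.2 rad and angle between housing_mid's own z axis and vertical below 0.06 rad); the robot touches nothing.
It fails at once if the thick bar or the open-ended housing is shifted by more than 30 mm (distance of any of thick_bar_mid, open_housing_mid from where it was at the start of the episode above 0.03 m).
It also fails if it takes over 122 s, if anything falls off the work surface, if the arm or the gripper's body presses on something with over 40 N, if the wrist force passes 120 N, or if a joint passes its speed limit or range.

### The arm

A 6-joint arm with a two-finger parallel gripper is mounted at the origin on a cart in front of the work surface, level with it; the furniture and walls round the work are solid. World frame = base frame: x ahead of the robot, y to its left, z up, the work surface at z = 0. Lengths are in mm, angles in degrees, forces in N, time in s.
With the tool pointing down it reaches from about 300 to 850 mm from the base axis. Payload 4.2 kg.
Tool frame: the origin (TCP) lies between the finger pads; the fingertips stand 19 mm ahead of it and the grasp point (between the pads) is the TCP (env.tips_ahead is the distance from the TCP to the fingertips, in mm); z points along the fingers, y is the direction in which the jaws open and shut (so a half turn about z gives the same grasp; the last joint's range is limited). The gripper opens to 91 mm and grips with 3 to 60 N. Pads are 32 mm wide; open, the fingers measure 118 mm over their backs; the gripper's body (76 mm by 178 mm) begins 60 mm behind the grasp point.
Start: joints at [73.453, 18.312, 89.639, -0, 72.044, -1.146], TCP at [152.707, 554.366, 232.976] pointing down, gripper open.
Joint ranges: [-177.97, 177.97], [-48.28, 115.42], [12.27, 149.76], [-77.06, 257.06], [2.81, 150.46], [-146.56, 146.56]. Speed limits (degrees/s): [147.25, 147.25, 180, 180, 180, 180].

### API

Orientations are given as [roll, pitch, yaw] about the fixed x, y, z axes, in that order (R = Rz(yaw) Ry(pitch) Rx(roll)).
In Python, from workcell import telemetry, viewer, job_done, env gives the robot as it stands. The module is installed in compiled form; this text tells all that it offers.
- The arm moves only by the shell command python3 -m jog 'ROWS' [FORCE]. ROWS is JSON, a list of rows, each a list of 3 entries, a list of its own where there are three numbers: the shift along the tool's x, y, z in cm, then the turn about the tool's z in degrees, then the opening, from 0 (shut) to 1 (fully open). A call has 1 to 10 rows; each row shifts and turns the pose as measured when the row begins, along the tool's axes as they then stand; what a row does not reach is not made up. A row lasts 1/8 s, in which the tool goes at most 62.5 mm and 10.7 degrees, less where a joint would pass 70% of its speed; a pose out of reach is approached as far as the arm can. A call is refused whole if a number of a shift passes 6.25 or a number of a turn 10.7, either way. A call with a gripper value outside its range is refused whole. The fingers move at their own pace and stop on an object; FORCE is the grip in N (left out, the last holds). Time passes only in rows, so rows that do not move let the fingers close. It gives the time, the measured TCP pose, the force and the opening at its end, in the units of the state.
- telemetry.state(): the state, without advancing time (a new reading comes with each control period).
- viewer.grab_frame(name): name is "scene" or "top"; returns a dict with "color" (384x512x3 uint8, red, green, blue), "K" (3x3 intrinsics, pixels), "rvec" (rotation vector, rad) and "tvec" (3), from world to camera coordinates, as OpenCV has them. Camera axes: x right, y down, z forward; pixel columns grow to the right and rows downward; lengths in mm; the calibration is good to about 2 mm. A picture is of the moment at which its call begins. There is no depth.
- job_done(): hands the job in, once; it reports no verdict.
The state is a dict: "time_s": time; "qpos": joint angles; "qvel": joint speeds; "effort": joint torques, N m; "ee_pos": TCP position; "ee_rot": TCP orientation; "force": force on the tool from outside, world axes, zero at the start; "torque": the same for the moment, N m; "gripper_width": finger opening in mm.
Only numpy, scipy, OpenCV 4.12 (cv2) and the standard library are available. Lean on these libraries where they do the work, as an engineer would, in place of code of your own. Each camera call takes 0.05 s, during which the arm holds its last target. There are 200 camera calls.

## Working session

There is one attempt and no reset: what is moved stays moved. The work goes in short steps, Python scripts to look and compute and a shell command to move; the robot and the scene stay as the last step left them, time stands still between calls to the robot, and variables do not carry over. Pictures are saved under pics/ and viewed, about 12 in all and at most 16, crops included, and the job is handed in when it is done.

```bash
mkdir -p pics; cat > h.py <<'E'
import numpy as np, cv2
from workcell import telemetry, viewer, job_done, env
def grab(n):
    f=viewer.grab_frame(n); f["R"]=cv2.Rodrigues(np.array(f["rvec"],float))[0]; f["K"]=np.array(f["K"],float); f["t"]=np.array(f["tvec"],float).ravel(); return f
def ray(f,uv,z):
    d=f["R"].T@np.linalg.inv(f["K"])@np.array([uv[0],uv[1],1.]); c=-f["R"].T@f["t"]; return c+d*(z-c[2])/d[2]
def proj(f,p):
    q=f["K"]@(f["R"]@np.array(p,float)+f["t"]); return q[:2]/q[2]
def save(n,img,s=1):
    cv2.imwrite("pics/"+n,cv2.resize(img[...,::-1],None,fx=s,fy=s,interpolation=cv2.INTER_CUBIC))
E
python3 - <<'E'
from h import *
for n in("top","scene"):
    f=grab(n); save(n+"1.png",f["color"],1.5); np.save(n+"1.npy",f,allow_pickle=True)
    print(n,-f["R"].T@f["t"],f["K"][0,0])
s=telemetry.state();print(s)
E
```

```text
top [ 493.09285572  161.91918693 1073.13622662] 474.38546225385613
scene [ 292.87337944 -481.94208571  523.35424915] 368.6871631923202
{'time_s': 0.1, 'qpos': array([ 7.34531163e+01,  1.83464146e+01,  8.96956983e+01,  8.08717821e-04,
        7.20434410e+01, -1.14733904e+00]), 'qvel': array([ 0.00883436,  0.06536168, -0.16023024, -0.08815003, -0.00576201,
       -0.0453482 ]), 'effort': array([-1.43227762e-04, -4.13328624e+01, -2.32507771e+01,  7.28112669e-02,
        4.21813061e-02, -3.28412796e-05]), 'ee_pos': array([152.58793867, 553.97880361, 232.24519194]), 'ee_rot': array([-1.79914479e+02, -2.48188731e-03,  1.64600204e+02]), 'force': array([0.21637272, 0.46002482, 0.23916767]), 'torque': array([-0.02402869, -0.00408945, -0.02106348]), 'gripper_width': 91.15774469136473}
```

View pics/top1.png

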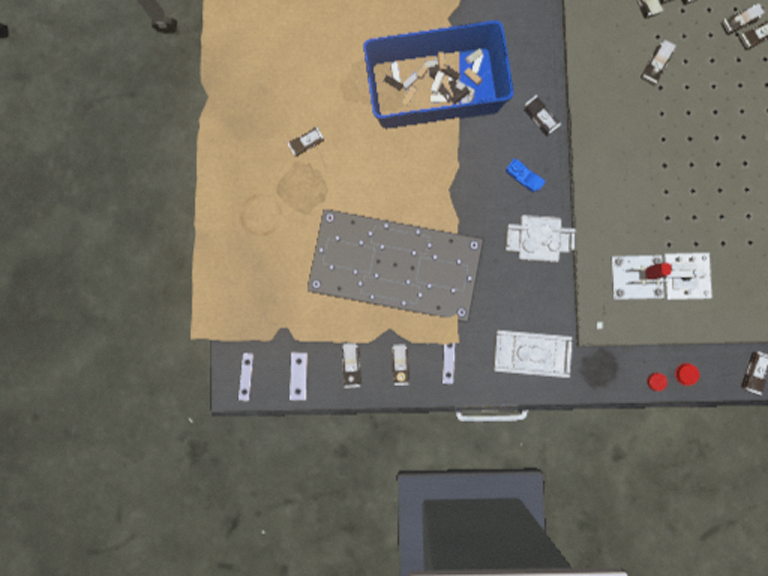

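View pics/scene1.png

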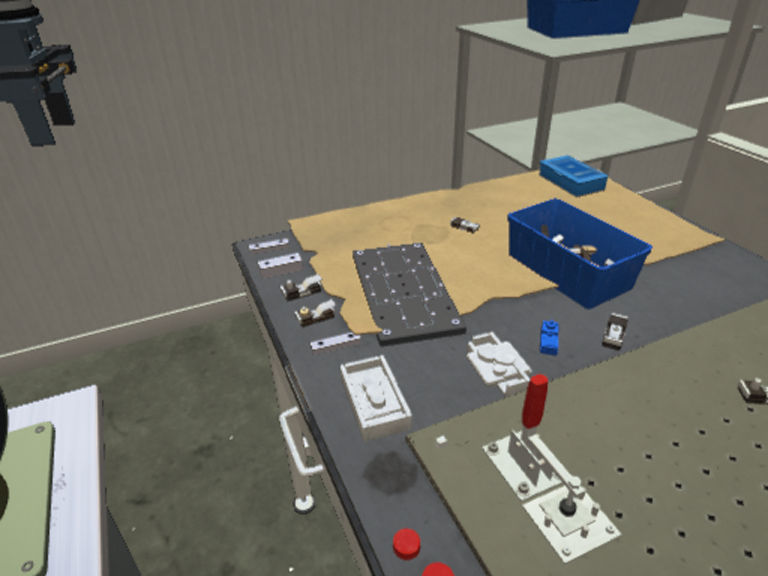

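Top view: the front row, left to right (1.5x pixels), is a narrow bar (245,377), a wider bar (298,377), two clamp blocks (351,365) and (400,365), and a narrow bar (448,364). The walled housing is at (533,354), the open one at (540,238), and the plate at (395,265). I'll confirm these in a crop and measure them.

```bash
python3 - <<'E'
from h import *
f=np.load("top1.npy",allow_pickle=True).item(); im=f["color"]
a=im[220:275,145:390]; b=np.load("scene1.npy",allow_pickle=True).item()["color"][150:295,150:355]
A=cv2.resize(a,(784,176),interpolation=cv2.INTER_CUBIC);B=cv2.resize(b,(588,416),interpolation=cv2.INTER_CUBIC)
B=cv2.copyMakeBorder(B,0,0,0,196,cv2.BORDER_CONSTANT); save("crop2.png",np.vstack([A,B]))
g=im.astype(int)
m=((g.min(2)>130)&(g.max(2)-g.min(2)<45)).astype(np.uint8)
n,l,s,c=cv2.connectedComponentsWithStats(m)
for i in range(1,n):
    if s[i,4]>60 and s[i,0]<390 and 120<c[i][1]<275:
        k,_=cv2.findContours((l==i).astype(np.uint8),0,1); 
        for z in(12,):
            P=np.array([ray(f,p[0],z)[:2] for p in k[0]],np.float32)
            print(c[i].round(),s[i],[np.round(x,1) for x in cv2.minAreaRect(P)])
# plate: dark grey vs. rest
hsv=cv2.cvtColor(im,cv2.COLOR_RGB2HSV)
for p in[(395,285),(262,175),(330,150),(300,190),(200,240)]: print(p,im[p[1]%384,p[0]])
E
```

```text
[359. 159.] [ 337  143   47   32 1099] [array([644. , -53.7]), array([101.7,  68.1]), np.float64(84.6)]
[355. 235.] [ 330  220   52   32 1406] [array([472.1, -36.1]), array([112.4,  62.2]), np.float64(83.5)]
[233. 238.] [228 228  10  20 161] [array([473.7, 236.7]), array([20.1, 42.2]), np.float64(88.9)]
[266. 238.] [261 229  10  18 138] [array([472.1, 163.2]), array([20.1, 37.7]), np.float64(88.7)]
[299. 242.] [295 228   9  28 180] [array([461.6,  89. ]), array([16.6, 60.7]), np.float64(85.0)]
[163. 251.] [159 235  10  33 209] [array([447.6, 391.4]), array([15.6, 71.4]), np.float64(83.8)]
[198. 250.] [193 235  12  32 330] [array([446.7, 313.1]), array([23.8, 69.5]), np.float64(86.2)]
(395, 285) [92 93 81]
(262, 175) [112 111 107]
(330, 150) [ 98  98 101]
(300, 190) [127 122 120]
(200, 240) [86 83 84]
```

View pics/crop2.png

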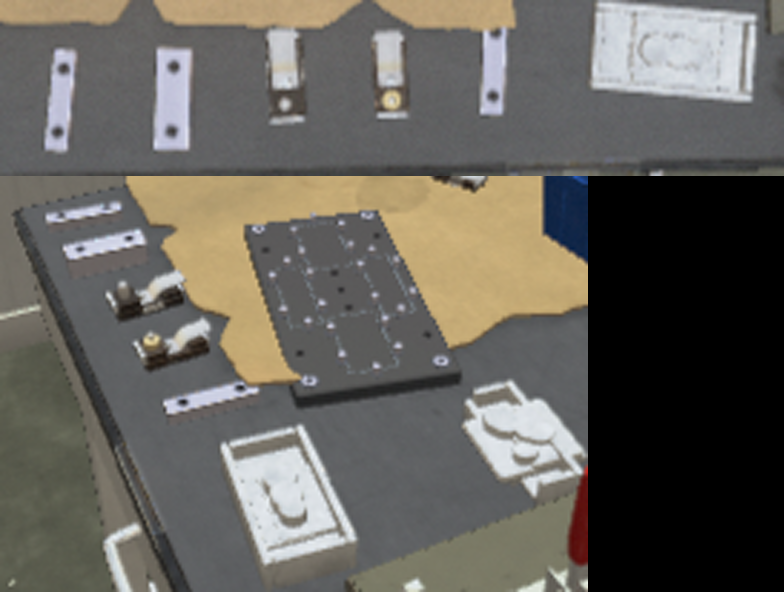

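The crop settles which parts are which. Thin bars: (163,251) and (299,241). Thick bar (198,250), same length but wider, so it stays. Post block (233,238), bare steel post. Knob block (266,238), brass disc. Walled housing (355,235). Clip (white) ends point away from the robot. Next I need the plate pose and pin positions, plus refined poses for the parts.

```bash
cat > plate.py <<'E'
from h import *
f=np.load("top1.npy",allow_pickle=True).item(); im=f["color"]
g=cv2.cvtColor(im,cv2.COLOR_RGB2GRAY).astype(float)
quad=np.array([(214,138),(324,158),(311,216),(203,194)])
m=np.zeros(g.shape,np.uint8);cv2.fillPoly(m,[quad],1)
d=g-cv2.medianBlur(g.astype(np.uint8),9); 
k=((d>22)&(m>0)).astype(np.uint8)
n,l,s,c=cv2.connectedComponentsWithStats(k)
pts=[]
for i in range(1,n):
    if s[i,4]<2: continue
    w=np.where(l==i,d,0); y,x=np.nonzero(w); ww=w[y,x]; pts.append((np.dot(x,ww)/ww.sum(),np.dot(y,ww)/ww.sum(),s[i,4]))
pts=np.array(pts)
cor=np.array([pts[np.argmin(np.hypot(pts[:,0]-a,pts[:,1]-b))][:2] for a,b in[(220,144.7),(316,162.7),(210.7,189.3),(307.3,208)]])
W=np.array([ray(f,p,15)[:2] for p in cor]); C=W.mean(0)
ya=(W[0]-W[1]+W[2]-W[3]);th=np.arctan2(-ya[0],ya[1])
R=np.array([[np.cos(th),-np.sin(th)],[np.sin(th),np.cos(th)]])
if __name__=="__main__":
    print(cor.round(1).tolist(),"C",C.round(1),"yaw",np.degrees(th).round(2),((W-C)@R).round(1).tolist())
    for p in pts: print(((ray(f,p,20)[:2]-C)@R).round(1),p.round(1))
    for nm,h1,h2 in[("barR",(299.65,229.95),(298.4,249.95)),("barL",(164.35,240.9),(162.45,260.9))]:
        a,b=ray(f,h1,12)[:2],ray(f,h2,12)[:2];v=a-b;print(nm,((a+b)/2).round(1),np.hypot(*v).round(1),"yaw",np.degrees(np.arctan2(v[1],v[0])).round(1))
    # housing outline: bright mask closed, corners at z 28
    gg=im.astype(int);mm=((gg.min(2)>125)&(gg.max(2)-gg.min(2)<45)).astype(np.uint8);mm[:215]=0;mm[:,:325]=0;mm[:,390:]=0;mm[262:]=0
    mm=cv2.morphologyEx(mm,cv2.MORPH_CLOSE,np.ones((5,5)))
    kk=max(cv2.findContours(mm,0,1)[0],key=cv2.contourArea)
    P=np.array([ray(f,p[0],28)[:2] for p in kk],np.float32);print("hous",cv2.minAreaRect(P),cv2.boxPoints(cv2.minAreaRect(P)).round().tolist())
    save("crop3.png",im[130:275,195:395],4) 
E
python3 plate.py
```

```text
[[219.5, 144.8], [315.6, 162.9], [210.5, 189.0], [307.2, 208.0]] C [609.4 165.3] yaw -12.39 [[51.1, 110.1], [51.5, -110.1], [-51.1, 110.2], [-51.5, -110.2]]
[ 50.3 109.5] [219.5 144.8  14. ]
[54.7 24.8] [256.9 149.9   6. ]
[ 54.4 -24.2] [278.3 154.2   5. ]
[38.7 45.4] [246.5 155.1   6. ]
[ 65.2 -78.4] [303. 154.   3.]
[22.4 92.6] [224.4 158.2   5. ]
[22.6 56.1] [240.4 161.2   5. ]
[  50.8 -109.7] [315.6 162.9  17. ]
[  58.2 -117.5] [319.7 160.3   3. ]
[22.7 24.2] [254.4 163.9   5. ]
[ 38.  -44.8] [286. 163.   5.]
[  0.3 113. ] [213.6 166.1   6. ]
[ 22.3 -24. ] [275.5 168.1   6. ]
[ 22.  -55.9] [289.5 170.9   6. ]
[ 22.2 -92.1] [305.5 173.9   6. ]
[-21.9  92.5] [220.5 177.5   4. ]
[-22.1  56.2] [236.4 180.7   5. ]
[-21.7  24.4] [250.4 183.2   5. ]
[   0.7 -112.1] [312.6 185.1   6. ]
[-51.4 109.5] [210.5 189.   15. ]
[-37.5  45.9] [239.6 188.4   5. ]
[-22.  -23.6] [271.6 187.5   4. ]
[-21.8 -55.8] [285.8 190.2   6. ]
[-21.7 -92. ] [301.8 193.2   6. ]
[-37.5 -44.7] [279.5 196.1   6. ]
[-54.2  24.5] [247.6 197.5   4. ]
[-54.3 -23.2] [268.6 201.7   5. ]
[ -51.8 -109.8] [307.2 208.   14. ]
[ -58.7 -102.8] [303.5 210.5   4. ]
[ -58.1 -118.3] [310.5 211.5   2. ]
barR [465.   88.9] 44.3 yaw -5.3
barL [447.5 391.4] 44.4 yaw -5.9
hous ((472.5424499511719, -32.978302001953125), (111.04533386230469, 61.35063552856445), 83.55052947998047) [[436.0, -85.0], [497.0, -92.0], [509.0, 19.0], [448.0, 26.0]]
```

View pics/crop3.png

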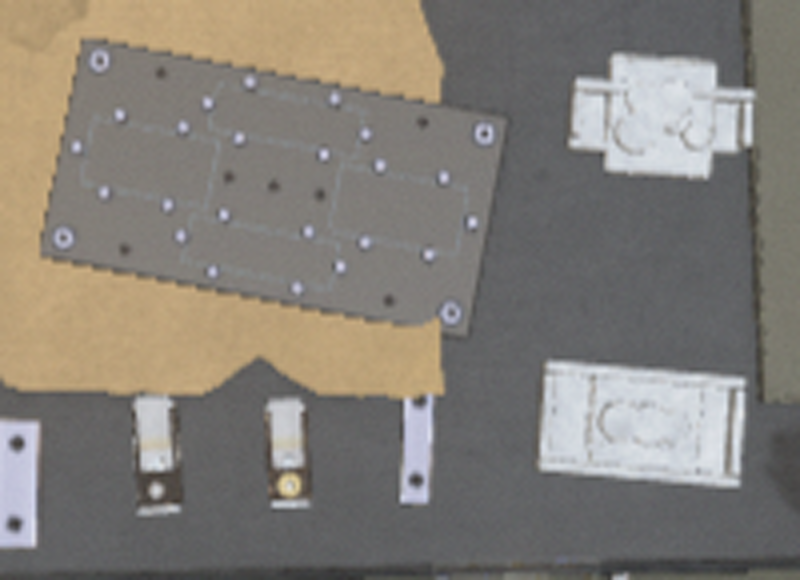

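Corner screws fit (±51, ±110): plate at (609.4, 165.3), yaw -12.4°. The bay pins at y ±24 leave room for the pads. The nest pins are only about 30 mm apart, so the fingertips must stay above them and the blocks need a small drop. Now the block poses.

```bash
cat > go.py <<'E'
# usage: go.py x y z yaw -> error in tool axes (cm) and turn (deg) at the present pose
from h import *
import sys
s=telemetry.state(); p=s["ee_pos"]; yaw=s["ee_rot"][2]
x,y,z,Y=map(float,sys.argv[1:5])
def loc(a): 
    a=np.radians(a); d=np.array([x,y])-p[:2]
    return np.round([d@[np.cos(a),np.sin(a)]/10, d@[np.sin(a),-np.cos(a)]/10],2)
t=(yaw-Y+180)%360-180
print("t",round(s["time_s"],2),"pos",p.round(1),"rot",s["ee_rot"].round(1),"w",round(s["gripper_width"],1),"F",s["force"].round(1))
print("turn",round(t,1),"dz",round((p[2]-z)/10,2),"xy now",loc(yaw),"xy after turn",loc(Y))
E
python3 - <<'E'
from plate import *
px=lambda u,v:((u+.5)/4-.5+195,(v+.5)/4-.5+130)
for n,a,b in[("post",(153,396),(159,513)),("knob",(284,396),(291,508))]:
    for z in (9,16):
        A,B=ray(f,px(*a),z)[:2],ray(f,px(*b),z)[:2];v=A-B
        print(n,z,A.round(1),B.round(1),((A+B)/2).round(1),np.hypot(*v).round(1),np.degrees(np.arctan2(v[1],v[0])).round(1))
print("knob head",ray(f,px(290,485),27).round(1),"post",ray(f,px(156,490),29).round(1))
for u,v in [(137,505),(183,502),(268,500),(311,498)]: print(ray(f,px(u,v),9).round(1))
for n,p in[("near",(-38,0)),("far",(38,0)),("L",(0,72)),("R",(0,-72))]: print(n,(C+R@np.array(p)).round(1))
E
python3 go.py 447.5 391.4 120 174.3
```

```text
post 9 [493.4 235.7] [428.4 233.6] [460.9 234.7] 65.0 1.9
post 16 [493.4 235.2] [428.9 233.1] [461.1 234.2] 64.6 1.9
knob 9 [491.7 162.5] [429.6 160.1] [460.7 161.3] 62.2 2.2
knob 16 [491.8 162.5] [430.  160.1] [460.9 161.3] 61.8 2.2
knob head [443.2 160.3  27. ] post [442.2 233.7  29. ]
[433.1 245.8   9. ]
[434.2 220.1   9. ]
[434.3 172.8   9. ]
[434.9 148.8   9. ]
near [572.2 173.5]
far [646.5 157.2]
L [624.8 235.7]
R [593.9  95. ]
t 0.1 pos [152.6 554.  232.2] rot [-179.9   -0.   164.6] w 91.2 F [0.2 0.5 0.2]
turn -9.7 dz 11.22 xy now [-32.75  -7.84] xy after turn [-30.96 -13.25]
```

```bash
python3 -m jog '[[[0,0,0],-9.7,0.55],[[-5,-2,1.5],0,0.55],[[-5,-2,1.5],0,0.55],[[-5,-2,1.5],0,0.55],[[-5,-2,1.5],0,0.55],[[-5,-2,1.5],0,0.55],[[-5,-2,1.5],0,0.55],[[0,0,0],0,0.55]]' 20; python3 go.py 447.5 391.4 21.5 174.3
```

```text
time_s: 1.1
ee_pos: [447.1, 402.3, 135.9]
ee_rot: [-179.8, -0.2, 174.8]
force: [-1.2, -0.1, -1.3]
gripper_width: 50.3
t 1.1 pos [447.1 402.3 135.9] rot [-179.8   -0.2  174.8] w 50.3 F [-1.2 -0.1 -1.3]
turn 0.5 dz 11.44 xy now [-0.13 -1.09] xy after turn [-0.14 -1.08]
```

```bash
python3 -m jog '[[[-0.1,-1.1,3],0.5,0.55],[[0,0,3],0,0.55],[[0,0,3],0,0.55],[[0,0,0],0,0.55]]'; python3 go.py 447.5 391.4 21.5 174.3; python3 - <<'E'
from h import *
f=grab("top"); save("a4.png",f["color"][200:290,100:230],5)
E
```

```text
time_s: 1.6
ee_pos: [444.8, 392.0, 44.2]
ee_rot: [-179.8, -0.3, 174.3]
force: [-0.3, -0.1, -0.1]
gripper_width: 50.2
t 1.6 pos [444.8 392.   44.2] rot [-179.8   -0.3  174.3] w 50.2 F [-0.3 -0.1 -0.1]
turn 0.0 dz 2.27 xy now [-0.27 -0.03] xy after turn [-0.27 -0.03]
```

View pics/a4.png

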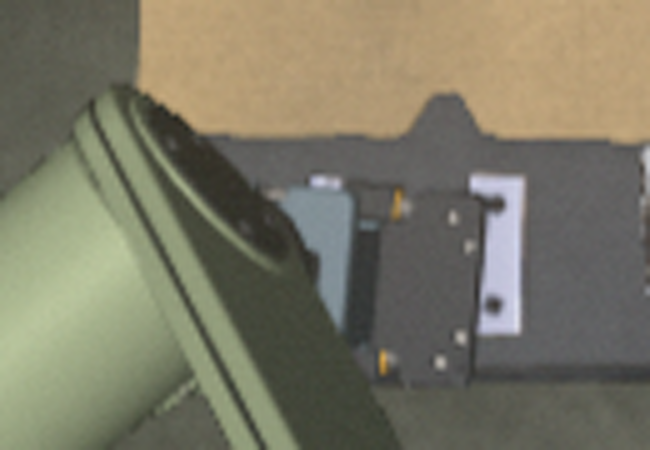

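The hidden bar's far end shows at (325,180) in the crop, between the jaws. I'll descend and grip.

```bash
python3 -m jog '[[[-0.27,0,1.2],0,0.55],[[0,0,1.0],0,0.55],[[0,0,0],0,0.55],[[0,0,0],0,0],[[0,0,0],0,0],[[0,0,0],0,0],[[0,0,0],0,0],[[0,0,0],0,0]]' 25; python3 go.py 572.2 173.5 120 77.6
```

```text
time_s: 2.65
ee_pos: [450.2, 394.9, 26.4]
ee_rot: [179.7, 0.2, 174.3]
force: [-0.0, -0.8, -0.5]
gripper_width: 15.5
t 2.65 pos [450.2 394.9  26.4] rot [179.7   0.2 174.3] w 15.5 F [-0.  -0.8 -0.5]
turn 96.7 dz -9.36 xy now [-14.32 -20.83] xy after turn [-19.    16.67]
```

```bash
python3 -m jog '[[[0,0,-3],0,0],[[0,0,-3],10.7,0],[[0,0,-3],10.7,0],[[0,0,0],10.7,0],[[0,0,0],10.7,0],[[0,0,0],10.7,0],[[0,0,0],10.7,0],[[0,0,0],10.7,0],[[0,0,0],10.7,0],[[0,0,0],10.7,0]]'; python3 go.py 645.9 154.6 60 77.6
```

```text
time_s: 3.9
ee_pos: [448.3, 393.2, 117.5]
ee_rot: [-179.9, -0.1, 77.4]
force: [-0.3, -0.7, -0.8]
gripper_width: 15.5
t 3.9 pos [448.3 393.2 117.5] rot [-1.799e+02 -1.000e-01  7.740e+01] w 15.5 F [-0.3 -0.7 -0.8]
turn -0.2 dz 5.75 xy now [-18.96  24.5 ] xy after turn [-19.06  24.42]
```

```bash
python3 -m jog '[[[-3.2,4.1,0],0,0],[[-3.2,4.1,0],0,0],[[-3.2,4.1,0],0,0],[[-3.2,4.1,0],0,0],[[-3.2,4.1,0],0,0],[[-3.1,4,0],0,0],[[0,0,0],0,0],[[0,0,2],0,0],[[0,0,2],0,0],[[0,0,0],0,0]]'; python3 go.py 645.9 154.6 41.5 77.6
```

```text
time_s: 5.15
ee_pos: [649.0, 147.8, 73.7]
ee_rot: [-179.7, -0.1, 77.4]
force: [-0.1, -0.2, -1.3]
gripper_width: 15.7
t 5.15 pos [649.  147.8  73.7] rot [-1.797e+02 -1.000e-01  7.740e+01] w 15.7 F [-0.1 -0.2 -1.3]
turn -0.2 dz 3.22 xy now [ 0.59 -0.45] xy after turn [ 0.6  -0.45]
```

```bash
python3 -m jog '[[[0.6,-0.45,1],0,0],[[0,0,0],0,0],[[0,0,0],0,0]]'; python3 go.py 645.9 154.6 41.5 77.6; python3 - <<'E'
from h import *
f=grab("scene"); save("b5.png",f["color"][130:250,180:350],4)
E
```

```text
time_s: 5.52
ee_pos: [645.7, 156.9, 64.9]
ee_rot: [-179.8, -0.2, 77.5]
force: [0.7, 0.0, -0.2]
gripper_width: 15.8
t 5.53 pos [645.7 156.9  64.9] rot [-179.8   -0.2   77.5] w 15.8 F [ 0.7  0.  -0.2]
turn -0.1 dz 2.34 xy now [-0.22  0.07] xy after turn [-0.22  0.07]
```

View pics/b5.png

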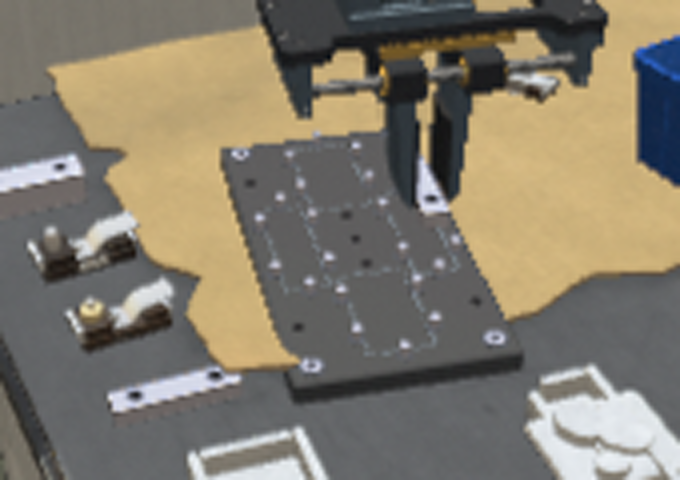

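The bar is held level over the far bay. I'll lower it and release.

```bash
python3 -m jog '[[[-0.2,0.05,1.2],0,0],[[0,0,1.0],0,0],[[0,0,0.1],0,0],[[0,0,0],0,0]]'; python3 go.py 645.9 154.6 41.5 77.6
```

```text
time_s: 6.08
ee_pos: [646.6, 154.7, 41.7]
ee_rot: [-179.9, -0.2, 77.5]
force: [0.4, -0.2, 1.2]
gripper_width: 15.9
t 6.08 pos [646.6 154.7  41.7] rot [-179.9   -0.2   77.5] w 15.9 F [ 0.4 -0.2  1.2]
turn -0.1 dz 0.02 xy now [-0.02 -0.06] xy after turn [-0.02 -0.06]
```

```bash
python3 -m jog '[[[0,0,0],0,0.35],[[0,0,0],0,0.35],[[0,0,-2],0,0.35],[[0,0,-3],0,0.55],[[0,0,-3],0,0.55]]';python3 -m jog '[[[0,0,0],10.4,0.55],[[0,0,0],10.4,0.55],[[0,0,0],10.4,0.55],[[0,0,0],10.4,0.55],[[0,0,0],10.4,0.55],[[0,0,0],10.4,0.55],[[0,0,0],10.4,0.55],[[0,0,0],10.4,0.55]]'; python3 go.py 465 88.9 60 -5.3
```

```text
time_s: 6.7
ee_pos: [645.1, 153.7, 120.4]
ee_rot: [-179.6, -0.1, 77.5]
force: [-0.7, -0.5, 0.1]
gripper_width: 48.5
time_s: 7.7
ee_pos: [646.5, 153.5, 122.9]
ee_rot: [-179.8, 0.0, -8.4]
force: [0.8, 1.0, -0.4]
gripper_width: 50.1
t 7.7 pos [646.5 153.5 122.9] rot [-179.8    0.    -8.4] w 50.1 F [ 0.8  1.  -0.4]
turn -3.1 dz 6.29 xy now [-17.01   9.05] xy after turn [-17.48   8.1 ]
```

```bash
python3 -m jog '[[[0,0,0],-3.1,0.55],[[-4.4,2,0],0,0.55],[[-4.4,2,0],0,0.55],[[-4.4,2,1],0,0.55],[[-4.3,2,2],0,0.55],[[0,0,2],0,0.55],[[0,0,1],0,0.55],[[0,0,0],0,0.55]]'; python3 go.py 465 88.9 23 -5.3; python3 - <<'E'
from h import *
f=grab("top"); save("c6.png",f["color"][135:275,195:355],4)
E
```

```text
time_s: 8.7
ee_pos: [459.8, 88.0, 60.3]
ee_rot: [-179.8, -0.1, -5.3]
force: [0.0, 1.0, 0.3]
gripper_width: 50.4
t 8.7 pos [459.8  88.   60.3] rot [-1.798e+02 -1.000e-01 -5.300e+00] w 50.4 F [0.  1.  0.3]
turn 0.0 dz 3.73 xy now [ 0.51 -0.13] xy after turn [ 0.51 -0.13]
```

View pics/c6.png

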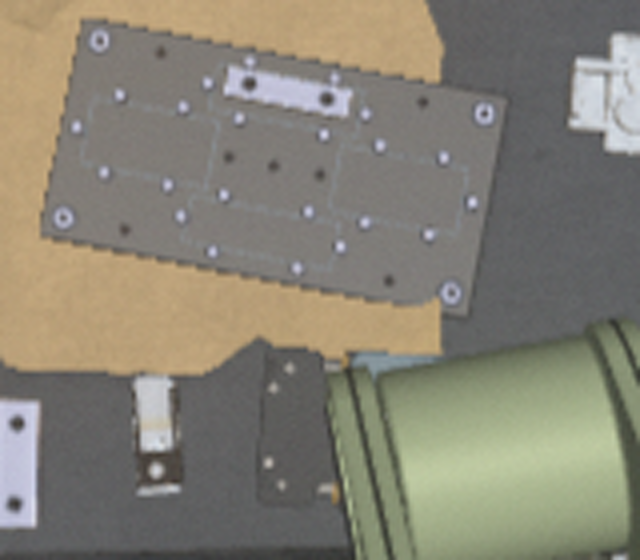

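The first bar lies flat in the far bay, holes at (249,83) and (327,99), about 2–3 mm toward its far side. I'll shift later placements about 2 mm nearer. Now the second bar.

```bash
python3 -m jog '[[[0.5,-0.1,1.5],0,0.55],[[0,0,1.5],0,0.55],[[0,0,0.6],0,0.55],[[0,0,0],0,0.55],[[0,0,0],0,0],[[0,0,0],0,0],[[0,0,0],0,0],[[0,0,0],0,0],[[0,0,0],0,0]]' 25; python3 go.py 465 88.9 23 -5.3
```

```text
time_s: 9.88
ee_pos: [470.5, 89.8, 24.4]
ee_rot: [-179.7, -0.6, -5.3]
force: [0.4, -0.6, -1.0]
gripper_width: 15.6
t 9.88 pos [470.5  89.8  24.4] rot [-179.7   -0.6   -5.3] w 15.6 F [ 0.4 -0.6 -1. ]
turn 0.0 dz 0.14 xy now [-0.54  0.14] xy after turn [-0.54  0.15]
```

```bash
python3 -m jog '[[[0,0,-3],0,0],[[0,0,-3],-10.3,0],[[0,0,-2],-10.3,0],[[0,0,0],-10.3,0],[[0,0,0],-10.3,0],[[0,0,0],-10.3,0],[[0,0,0],-10.3,0],[[0,0,0],-10.3,0],[[0,0,0],-10.3,0],[[0,0,0],0,0]]'; python3 go.py 571.2 175.3 60 77.6
```

```text
time_s: 11.12
ee_pos: [467.3, 89.0, 105.9]
ee_rot: [179.7, -0.3, 79.8]
force: [0.6, 0.1, -2.0]
gripper_width: 15.8
t 11.12 pos [467.3  89.  105.9] rot [179.7  -0.3  79.8] w 15.8 F [ 0.6  0.1 -2. ]
turn 2.2 dz 4.59 xy now [10.34  8.7 ] xy after turn [10.66  8.3 ]
```

```bash
python3 -m jog '[[[0,0,0],2.2,0],[[3.5,2.8,0],0,0],[[3.5,2.8,0],0,0],[[3.5,2.6,1],0,0],[[0,0,1.5],0,0],[[0,0,1],0,0],[[0,0,0],0,0]]'; python3 go.py 571.2 175.3 39.5 77.6
```

```text
time_s: 12.0
ee_pos: [570.6, 173.8, 68.9]
ee_rot: [179.9, -0.1, 76.3]
force: [0.6, -0.1, -0.9]
gripper_width: 15.5
t 12.0 pos [570.6 173.8  68.9] rot [ 1.799e+02 -1.000e-01  7.630e+01] w 15.5 F [ 0.6 -0.1 -0.9]
turn -1.3 dz 2.94 xy now [0.16 0.03] xy after turn [0.16 0.03]
```

```bash
python3 -m jog '[[[0.15,0,1],-1.3,0],[[0,0,0.9],0,0],[[0,0,0],0,0],[[0,0,0],0,0]]'; python3 go.py 571.2 175.3 39.5 77.6
```

```text
time_s: 12.5
ee_pos: [570.1, 174.1, 49.6]
ee_rot: [179.9, -0.1, 77.6]
force: [-0.9, -0.2, -1.3]
gripper_width: 15.5
t 12.5 pos [570.1 174.1  49.6] rot [ 1.799e+02 -1.000e-01  7.760e+01] w 15.5 F [-0.9 -0.2 -1.3]
turn -0.0 dz 1.01 xy now [0.14 0.08] xy after turn [0.14 0.08]
```

```bash
python3 -m jog '[[[0.1,0.05,0.9],0,0],[[0,0,0.1],0,0],[[0,0,0],0,0]]'; python3 go.py 571.2 175.3 39.5 77.6
```

```text
time_s: 12.88
ee_pos: [572.2, 175.9, 41.4]
ee_rot: [179.7, -0.3, 77.5]
force: [-0.8, -0.3, -0.1]
gripper_width: 15.9
t 12.88 pos [572.2 175.9  41.4] rot [179.7  -0.3  77.5] w 15.9 F [-0.8 -0.3 -0.1]
turn -0.1 dz 0.19 xy now [-0.08 -0.08] xy after turn [-0.08 -0.08]
```

```bash
python3 -m jog '[[[0,0,0.05],0,0.35],[[0,0,0],0,0.35],[[0,0,-2],0,0.35],[[0,0,-3],0,1],[[0,0,-3],-6.2,1]]'; python3 go.py 472.5 -33 65 83.7
```

```text
time_s: 13.5
ee_pos: [570.0, 174.8, 119.0]
ee_rot: [-179.9, -0.0, 83.9]
force: [-0.1, 0.0, 0.4]
gripper_width: 49.1
t 13.5 pos [570.  174.8 119. ] rot [-179.9   -0.    83.9] w 49.1 F [-0.1  0.   0.4]
turn 0.2 dz 5.4 xy now [-21.69  -7.49] xy after turn [-21.72  -7.41]
```

```bash
python3 -m jog '[[[-5.4,-1.85,0],0,1],[[-5.4,-1.85,0],0,1],[[-5.4,-1.85,0],0,1],[[-5.4,-1.85,0],0,1],[[0,0,1.5],0,1],[[0,0,2],0,1],[[0,0,0],0,1]]'; python3 go.py 472.5 -33 25 83.7; python3 - <<'E'
from h import *
f=grab("top"); a=f["color"][140:215,200:325]; b=grab("scene")["color"][220:300,200:320]
save("d7.png",np.hstack([cv2.resize(a,(400,240)),cv2.resize(b,(360,240))]))
E
```

```text
time_s: 14.38
ee_pos: [474.4, -38.7, 85.5]
ee_rot: [179.4, -0.1, 84.0]
force: [0.2, 0.0, 0.1]
gripper_width: 91.2
t 14.38 pos [474.4 -38.7  85.5] rot [ 1.794e+02 -1.000e-01  8.400e+01] w 91.2 F [0.2 0.  0.1]
turn 0.3 dz 6.05 xy now [ 0.55 -0.25] xy after turn [ 0.55 -0.25]
```

View pics/d7.png

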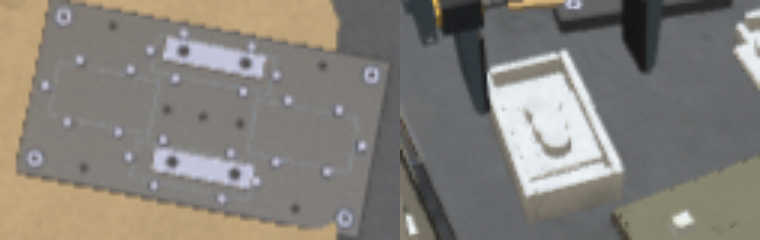

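Both bars are in their bays, but the near one (holes (172,162), (235,174)) sits close to its right end pin. I'll measure it before going on.

```bash
cat > bars.py <<'E'
from plate import *
def meas():
    F=grab("top"); I=F["color"]; g=I.astype(int)
    m=((g.min(2)>140)).astype(np.uint8); q=np.zeros_like(m); cv2.fillPoly(q,[quad],1); m=cv2.morphologyEx(m*q,cv2.MORPH_CLOSE,np.ones((3,3)))
    for k in cv2.findContours(m,0,1)[0]:
        if cv2.contourArea(k)>60:
            P=np.array([(ray(F,p[0],27)[:2]-C)@R for p in k],np.float32); r=cv2.minAreaRect(P); print(np.round(r[0],1),np.round(r[1],1),round(r[2],1))
    return F
if __name__=="__main__":
    meas(); s=grab("scene"); save("e8.png",s["color"][140:235,225:320],6)
E
python3 bars.py
```

```text
[-38.3  -8.8] [74.1 38.2] 89.9
[44.2 -0.5] [71.1 23.3] 89.5
```

View pics/e8.png

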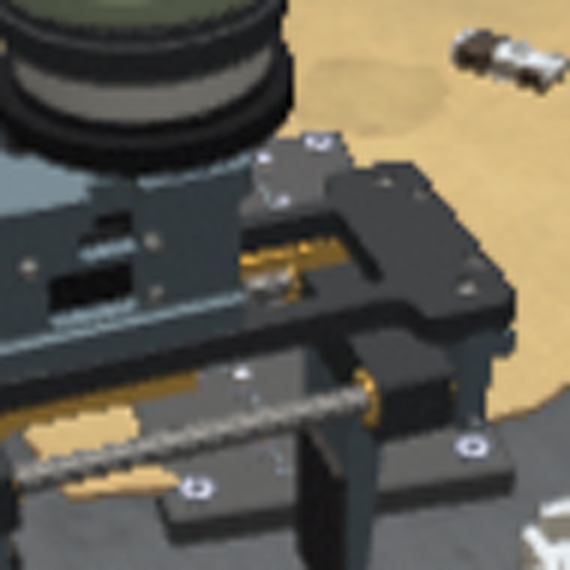

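The near bar measures about y = -7 mm (limit 12), against its end pin and between the pins. That's inside the bay, so I'll go on to the housing.

```bash
python3 -m jog '[[[0.5,-0.25,1.5],0.3,1],[[0,0,2],0,1],[[0,0,1.5],0,1],[[0,0,0.5],0,1],[[0,0,0],0,1]]'; python3 go.py 472.5 -33 25 83.7
```

```text
time_s: 15.2
ee_pos: [479.1, -31.9, 34.5]
ee_rot: [178.6, -0.1, 83.9]
force: [0.2, -0.2, -1.0]
gripper_width: 91.1
t 15.2 pos [479.1 -31.9  34.5] rot [ 1.786e+02 -1.000e-01  8.390e+01] w 91.1 F [ 0.2 -0.2 -1. ]
turn 0.2 dz 0.95 xy now [-0.18 -0.64] xy after turn [-0.18 -0.64]
```

```bash
python3 -m jog '[[[0,0,0],0,0],[[0,0,0],0,0],[[0,0,0],0,0],[[0,0,0],0,0],[[0,0,0],0,0]]' 25; python3 go.py 472.5 -33 25 83.7
```

```text
time_s: 15.82
ee_pos: [479.5, -31.9, 35.8]
ee_rot: [178.5, -0.1, 83.9]
force: [0.3, 0.3, -1.4]
gripper_width: 59.8
t 15.82 pos [479.5 -31.9  35.8] rot [ 1.785e+02 -1.000e-01  8.390e+01] w 59.8 F [ 0.3  0.3 -1.4]
turn 0.2 dz 1.08 xy now [-0.18 -0.68] xy after turn [-0.18 -0.68]
```

```bash
python3 -m jog '[[[0,0,-2.5],0,0],[[0,0,-3],0,0],[[0,0,-3],-10.1,0],[[0,0,0],-10.1,0],[[0,0,0],-10.1,0],[[0,0,0],-10.1,0],[[0,0,0],-10.1,0],[[0,0,0],-10.1,0],[[0,0,0],-10.1,0],[[0,0,0],-10.1,0]]' 35; python3 go.py 606.5 165.9 85 167.6
```

```text
time_s: 17.08
ee_pos: [476.6, -32.0, 122.4]
ee_rot: [179.7, 1.4, 167.3]
force: [0.1, 0.3, -1.3]
gripper_width: 59.6
t 17.07 pos [476.6 -32.  122.4] rot [179.7   1.4 167.3] w 59.6 F [ 0.1  0.3 -1.3]
turn -0.3 dz 3.74 xy now [-8.34 22.15] xy after turn [-8.44 22.11]
```

```bash
python3 -m jog '[[[-2.1,5.4,0],0,0],[[-2.1,5.4,0],0,0],[[-2.1,5.4,0],0,0],[[-2.1,5.4,0],0,0],[[0,0,1],0,0],[[0,0,1],0,0],[[0,0,0],0,0]]'; python3 go.py 606.5 165.9 63 167.6
```

```text
time_s: 17.95
ee_pos: [608.6, 164.0, 101.9]
ee_rot: [179.9, 1.2, 167.2]
force: [0.2, -0.5, -1.4]
gripper_width: 59.6
t 17.95 pos [608.6 164.  101.9] rot [179.9   1.2 167.2] w 59.6 F [ 0.2 -0.5 -1.4]
turn -0.4 dz 3.89 xy now [0.25 0.14] xy after turn [0.25 0.14]
```

```bash
python3 -m jog '[[[0.25,0.1,1],-0.4,0],[[0,0,1],0,0],[[0,0,0.8],0,0],[[0,0,0],0,0]]'; python3 go.py 606.5 165.9 63 167.6;  python3 - <<'E'
from h import *
f=grab("scene"); save("f9.png",f["color"][120:260,190:360],4)
E
```

```text
time_s: 18.45
ee_pos: [605.8, 163.0, 72.3]
ee_rot: [179.9, 1.2, 167.5]
force: [0.3, 0.7, -2.0]
gripper_width: 59.7
t 18.45 pos [605.8 163.   72.3] rot [179.9   1.2 167.5] w 59.7 F [ 0.3  0.7 -2. ]
turn -0.1 dz 0.93 xy now [-0.01  0.3 ] xy after turn [-0.01  0.3 ]
```

View pics/f9.png

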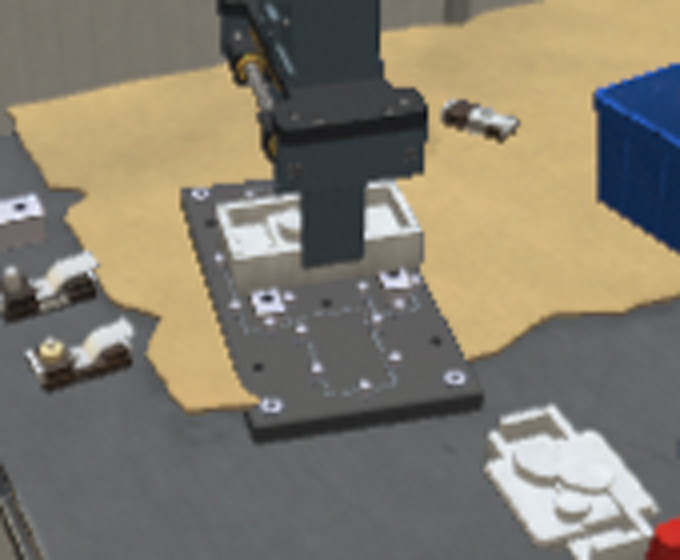

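The housing hangs level above both bars, with the bar ends visible at (268,300) and (395,275). I'll lower it.

```bash
python3 -m jog '[[[0,0.3,0.4],0,0],[[0,0,0.3],0,0],[[0,0,0.15],0,0],[[0,0,0],0,0]]'; python3 go.py 606.5 165.9 63 167.6
```

```text
time_s: 19.0
ee_pos: [607.8, 166.6, 64.6]
ee_rot: [179.8, 1.4, 167.5]
force: [0.4, 0.8, -1.3]
gripper_width: 60.0
t 19.0 pos [607.8 166.6  64.6] rot [179.8   1.4 167.5] w 60.0 F [ 0.4  0.8 -1.3]
turn -0.1 dz 0.16 xy now [ 0.11 -0.09] xy after turn [ 0.11 -0.09]
```

```bash
python3 -m jog '[[[0.1,0,0.2],0,0],[[0,0,0.1],0,0],[[0,0,0],0,0]]'; python3 go.py 606.5 165.9 63 167.6
```

```text
time_s: 19.38
ee_pos: [607.8, 166.6, 64.6]
ee_rot: [179.8, 1.5, 167.5]
force: [-1.0, 0.0, -0.5]
gripper_width: 59.6
t 19.38 pos [607.8 166.6  64.6] rot [179.8   1.5 167.5] w 59.6 F [-1.   0.  -0.5]
turn -0.1 dz 0.16 xy now [ 0.11 -0.09] xy after turn [ 0.12 -0.09]
```

```bash
python3 -m jog '[[[0,0,0.3],0,0],[[0,0,0],0,0]]'; python3 -m jog '[[[0,0,0],0,1],[[0,0,0],0,1],[[0,0,0],0,1],[[0,0,-4],0,1],[[0,0,-4],0,1],[[0,0,-4],0,1],[[0,0,0],0,0.55]]'; python3 go.py 461 161.3 80 182.2
```

```text
time_s: 19.62
ee_pos: [608.5, 166.4, 63.4]
ee_rot: [179.7, 1.7, 167.5]
force: [-1.5, -0.8, 0.0]
gripper_width: 59.7
time_s: 20.5
ee_pos: [605.5, 167.1, 184.5]
ee_rot: [179.7, 1.6, 167.5]
force: [-0.4, -0.2, 0.3]
gripper_width: 84.2
t 20.5 pos [605.5 167.1 184.5] rot [179.7   1.6 167.5] w 84.2 F [-0.4 -0.2  0.3]
turn -14.7 dz 10.45 xy now [13.98 -3.68] xy after turn [14.46 -0.02]
```

```bash
python3 -m jog '[[[0,0,0],-7.3,0.55],[[0,0,0],-7.3,0.55],[[4.8,0,2],0,0.55],[[4.8,0,3],0,0.55],[[4.8,0,3],0,0.55],[[0,0,2],0,0.55],[[0,0,0],0,0.55]]'; python3 go.py 461 161.3 22 182.2;  python3 - <<'E'
from bars import *
F=grab("top"); save("g10.png",F["color"][135:275,195:355],4)
I=F["color"].astype(int); m=(I.min(2)>130).astype(np.uint8); q=np.zeros_like(m); cv2.fillPoly(q,[np.array([(225,130),(300,130),(300,225),(225,225)])],1)
m=cv2.morphologyEx(m*q,cv2.MORPH_OPEN,np.ones((2,2)));m=cv2.morphologyEx(m,cv2.MORPH_CLOSE,np.ones((5,5)))
k=max(cv2.findContours(m,0,1)[0],key=cv2.contourArea)
P=np.array([(ray(F,p[0],55)[:2]-C)@R for p in k],np.float32); print(cv2.minAreaRect(P))
E
```

```text
time_s: 21.38
ee_pos: [455.4, 158.5, 70.6]
ee_rot: [-179.7, 1.0, -177.4]
force: [1.1, -0.3, 0.4]
gripper_width: 50.2
t 21.38 pos [455.4 158.5  70.6] rot [-179.7    1.  -177.4] w 50.2 F [ 1.1 -0.3  0.4]
turn 0.4 dz 4.86 xy now [-0.57  0.25] xy after turn [-0.57  0.26]
((-0.1009979248046875, -14.387939453125), (119.52677917480469, 97.1455307006836), 11.1884183883667)
```

View pics/g10.png

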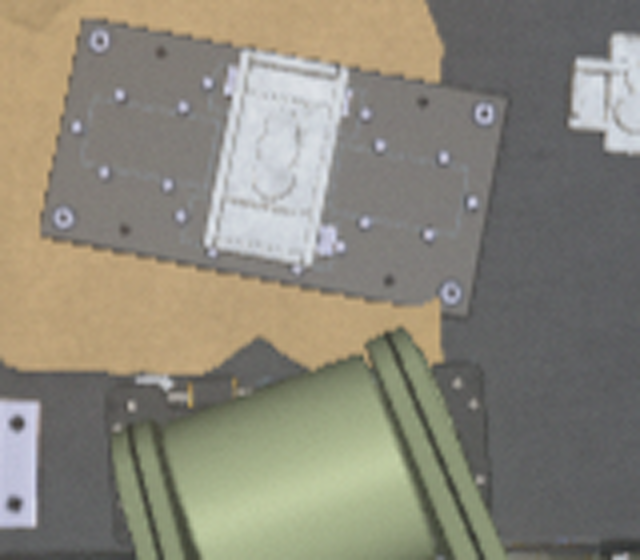

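The housing is centred. Its corners at (243,52), (347,68), (311,265) and (207,247) give about 0 and -1.5 mm after parallax. The near bar's end at (328,238) is still at its pin. Next the knob block.

```bash
python3 -m jog '[[[-0.57,0.25,1.5],0,0.55],[[0,0,1.5],0,0.55],[[0,0,0],0,0.55],[[0,0,0],0,0.55]]'; python3 go.py 461 161.3 22.5 182.2
```

```text
time_s: 21.92
ee_pos: [466.8, 162.5, 41.0]
ee_rot: [-179.8, 1.4, -177.4]
force: [0.4, -0.4, -0.0]
gripper_width: 49.9
t 21.93 pos [466.8 162.5  41. ] rot [-179.8    1.4 -177.4] w 49.9 F [ 0.4 -0.4 -0. ]
turn 0.4 dz 1.85 xy now [ 0.58 -0.1 ] xy after turn [ 0.58 -0.1 ]
```

```bash
python3 -m jog '[[[0.4,-0.1,0.9],0,0.55],[[0,0,0.9],0,0.55],[[0,0,0],0,0.55],[[0,0,0],0,0.55]]'; python3 go.py 461 161.3 22.5 182.2
```

```text
time_s: 22.42
ee_pos: [463.7, 161.4, 22.3]
ee_rot: [-179.8, 1.5, -177.5]
force: [-1.6, -0.4, 0.1]
gripper_width: 50.1
t 22.43 pos [463.7 161.4  22.3] rot [-179.8    1.5 -177.5] w 50.1 F [-1.6 -0.4  0.1]
turn 0.3 dz -0.02 xy now [0.27 0.  ] xy after turn [0.27 0.  ]
```

```bash
python3 -m jog '[[[0,0,0],0,0],[[0,0,0],0,0],[[0,0,0],0,0],[[0,0,0],0,0]]' 25;python3 go.py 461 161.3 22.5 182.2; python3 -m jog '[[[0,0,-3],0,0],[[0,0,-3],0,0],[[0,0,-3],0,0],[[0,0,0],0,0]]' ; python3 go.py 624.5 233 85 77.6; python3 - <<'E'
from h import *
f=grab("scene"); save("h11.png",f["color"][110:260,150:330],4)
E
```

```text
time_s: 22.92
ee_pos: [464.1, 161.6, 22.9]
ee_rot: [-179.8, 1.5, -177.4]
force: [-0.3, 0.7, -1.0]
gripper_width: 22.9
t 22.93 pos [464.1 161.6  22.9] rot [-179.8    1.5 -177.4] w 22.9 F [-0.3  0.7 -1. ]
turn 0.4 dz 0.04 xy now [ 0.31 -0.01] xy after turn [ 0.31 -0.01]
time_s: 23.42
ee_pos: [461.1, 161.5, 114.7]
ee_rot: [-179.8, 1.4, -177.4]
force: [0.2, -0.2, 0.1]
gripper_width: 23.0
t 23.43 pos [461.1 161.5 114.7] rot [-179.8    1.4 -177.4] w 23.0 F [ 0.2 -0.2  0.1]
turn 105.0 dz 2.97 xy now [-16.64   6.41] xy after turn [10.49 14.43]
```

View pics/h11.png

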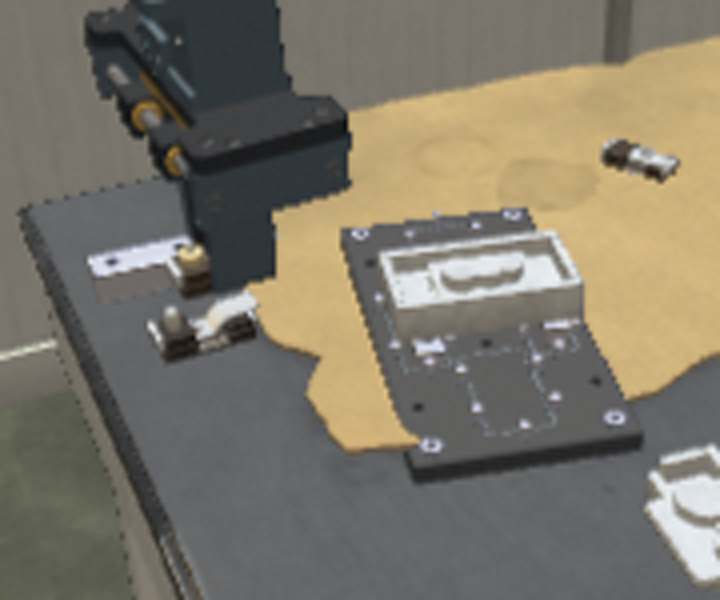

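The knob block is held by its brass-knob base, and the housing sits level on both bars. Turning to the left nest.

```bash
python3 -m jog '[[[0,0,0],10.2,0],[[0,0,0],10.2,0],[[0,0,0],10.2,0],[[0,0,0],10.2,0],[[0,0,0],10.2,0],[[0,0,0],10.2,0],[[0,0,0],10.2,0],[[0,0,0],10.2,0],[[0,0,0],10.2,0],[[0,0,0],10.2,0]]'; python3 go.py 623.8 233.1 85 77.6
```

```text
time_s: 24.72
ee_pos: [449.7, 157.6, 97.8]
ee_rot: [-179.7, 0.9, 77.1]
force: [0.4, 0.3, -1.3]
gripper_width: 23.2
t 24.73 pos [449.7 157.6  97.8] rot [-179.7    0.9   77.1] w 23.2 F [ 0.4  0.3 -1.3]
turn -0.5 dz 1.28 xy now [11.24 15.29] xy after turn [11.12 15.38]
```

```bash
python3 -m jog '[[[2.8,3.8,-0.5],-0.5,0],[[2.8,3.8,0],0,0],[[2.8,3.8,0],0,0],[[2.8,3.8,0],0,0],[[0,0,0],0,0],[[0,0,0],0,0]]'; python3 go.py 623.8 233.1 46 77.6
```

```text
time_s: 25.48
ee_pos: [619.6, 233.2, 86.5]
ee_rot: [-178.6, 1.6, 77.6]
force: [-0.7, -0.2, -1.0]
gripper_width: 23.6
t 25.48 pos [619.6 233.2  86.5] rot [-178.6    1.6   77.6] w 23.6 F [-0.7 -0.2 -1. ]
turn 0.0 dz 4.05 xy now [0.08 0.41] xy after turn [0.08 0.41]
```

```bash
python3 -m jog '[[[0.1,0.4,1.5],0,0],[[0,0,1.5],0,0],[[0,0,0.8],0,0],[[0,0,0],0,0]]'; python3 go.py 623.8 233.1 44 77.6; python3 - <<'E'
from h import *
f=grab("top"); b=grab("scene")
save("i12.png",np.hstack([cv2.resize(f["color"][120:220,190:320],(416,320)),cv2.resize(b["color"][130:230,220:340],(384,320))]))
E
```

```text
time_s: 25.98
ee_pos: [618.9, 230.7, 44.4]
ee_rot: [-178.3, 1.7, 77.6]
force: [0.5, 0.1, 0.1]
gripper_width: 23.0
t 25.98 pos [618.9 230.7  44.4] rot [-178.3    1.7   77.6] w 23.0 F [0.5 0.1 0.1]
turn -0.0 dz 0.04 xy now [0.34 0.43] xy after turn [0.34 0.43]
```

View pics/i12.png

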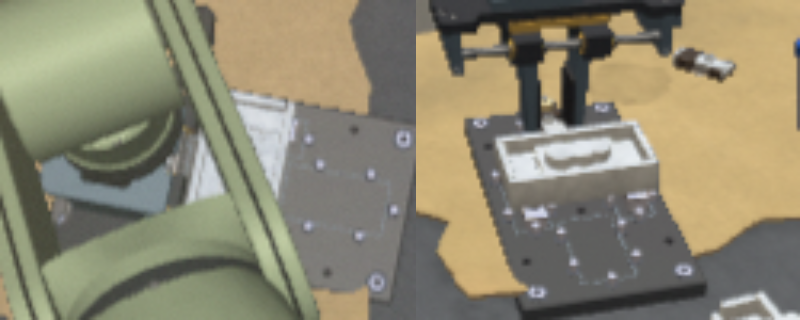

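```bash
python3 -m jog '[[[0.35,0.4,-0.05],0,0],[[0,0,0],0,0],[[0,0,0],0,0]]'; python3 go.py 623.8 233.1 44 77.6
```

```text
time_s: 26.45
ee_pos: [625.7, 234.2, 47.3]
ee_rot: [-178.6, 1.6, 77.6]
force: [-0.0, 0.1, -1.4]
gripper_width: 22.8
t 26.45 pos [625.7 234.2  47.3] rot [-178.6    1.6   77.6] w 22.8 F [-0.   0.1 -1.4]
turn -0.0 dz 0.33 xy now [-0.15 -0.16] xy after turn [-0.15 -0.16]
```

```bash
python3 -m jog '[[[-0.1,-0.1,0.35],0,0],[[0,0,0],0,0]]'; python3 go.py 623.8 233.1 44 77.6
```

```text
time_s: 26.7
ee_pos: [624.3, 233.3, 43.7]
ee_rot: [-178.6, 1.6, 77.6]
force: [-0.0, -0.3, -1.4]
gripper_width: 23.2
t 26.7 pos [624.3 233.3  43.7] rot [-178.6    1.6   77.6] w 23.2 F [-0.  -0.3 -1.4]
turn -0.0 dz -0.03 xy now [-0.03 -0.04] xy after turn [-0.03 -0.04]
```

```bash
python3 -m jog '[[[0,0,0],0,0.4],[[0,0,0],0,0.4],[[0,0,0],0,0.4],[[0,0,-3],0,0.4],[[0,0,-4],0,0.55],[[0,0,-3],0,0.55]]'; python3 -m jog '[[[0,0,0],10.5,0.55],[[0,0,0],10.5,0.55],[[0,0,0],10.5,0.55],[[0,0,0],10.5,0.55],[[0,0,0],10.5,0.55],[[0,0,0],10.5,0.55],[[0,0,0],10.5,0.55],[[0,0,0],0,0.55]]'; python3 go.py 461 234.5 80 1.9
```

```text
time_s: 27.45
ee_pos: [625.8, 234.9, 143.2]
ee_rot: [-178.3, 1.8, 77.6]
force: [0.7, 0.2, 0.9]
gripper_width: 49.9
time_s: 28.45
ee_pos: [627.5, 235.6, 148.1]
ee_rot: [178.9, 1.7, 2.4]
force: [0.0, -0.3, 0.2]
gripper_width: 50.4
t 28.45 pos [627.5 235.6 148.1] rot [178.9   1.7   2.4] w 50.4 F [ 0.  -0.3  0.2]
turn 0.5 dz 6.81 xy now [-16.64  -0.57] xy after turn [-16.65  -0.44]
```

```bash
python3 -m jog '[[[-5.5,-0.15,1],0.5,0.55],[[-5.5,-0.15,2],0,0.55],[[-5.5,-0.15,3],0,0.55],[[0,0,1],0,0.55],[[0,0,0],0,0.55],[[0,0,0],0,0.55]]'; python3 go.py 461 234.5 23 1.9;  python3 - <<'E'
from h import *
f=grab("top"); b=grab("scene"); np.save("top2.npy",f,allow_pickle=True)
save("j13.png",np.hstack([cv2.resize(f["color"][125:225,190:320],(416,320)),cv2.resize(b["color"][130:230,220:340],(384,320))]))
E
```

```text
time_s: 29.2
ee_pos: [458.3, 232.3, 81.5]
ee_rot: [179.0, 1.5, 2.7]
force: [0.2, 0.7, -0.3]
gripper_width: 50.2
t 29.2 pos [458.3 232.3  81.5] rot [179.    1.5   2.7] w 50.2 F [ 0.2  0.7 -0.3]
turn 0.8 dz 5.85 xy now [ 0.28 -0.2 ] xy after turn [ 0.28 -0.21]
```

View pics/j13.png

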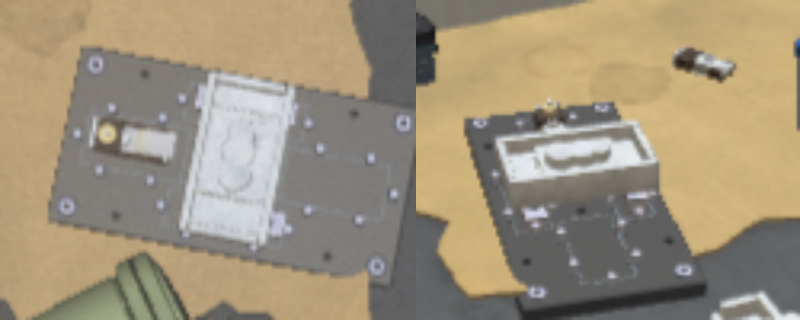

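The knob block lies in the left nest at (134,138), knob outward and clip toward the housing. It is about 3 mm off centre and 5° off in angle, within limits. Now the post block.

```bash
python3 -m jog '[[[0.28,-0.2,2],0.8,0.55],[[0,0,2],0,0.55],[[0,0,0],0,0.55],[[0,0,0],0,0.55]]'; python3 go.py 461 234.5 23 1.9
```

```text
time_s: 29.8
ee_pos: [466.2, 235.4, 43.4]
ee_rot: [179.2, 1.0, 1.8]
force: [0.4, 0.9, 0.1]
gripper_width: 50.0
t 29.8 pos [466.2 235.4  43.4] rot [179.2   1.    1.8] w 50.0 F [0.4 0.9 0.1]
turn -0.1 dz 2.04 xy now [-0.53  0.07] xy after turn [-0.53  0.07]
```

```bash
python3 -m jog '[[[-0.45,0.05,1.0],0,0.55],[[0,0,0.9],0,0.55],[[0,0,0.1],0,0.55],[[0,0,0],0,0.55],[[0,0,0],0,0.55]]'; python3 go.py 461 234.5 23 1.9
```

```text
time_s: 30.42
ee_pos: [462.1, 234.8, 23.6]
ee_rot: [179.2, 0.8, 1.9]
force: [0.1, -0.5, 0.2]
gripper_width: 50.2
t 30.43 pos [462.1 234.8  23.6] rot [179.2   0.8   1.9] w 50.2 F [ 0.1 -0.5  0.2]
turn -0.0 dz 0.06 xy now [-0.12  0.03] xy after turn [-0.12  0.03]
```

```bash
python3 -m jog '[[[0,0,0],0,0],[[0,0,0],0,0],[[0,0,0],0,0],[[0,0,0],0,0],[[0,0,-3],0,0],[[0,0,-4],0,0],[[0,0,-4],0,0],[[0,0,0],0,0]]' 25; python3 -m jog '[[[0,0,0],-10.6,0],[[0,0,0],-10.6,0],[[0,0,0],-10.6,0],[[0,0,0],-10.6,0],[[0,0,0],-10.6,0],[[0,0,0],-10.6,0],[[0,0,0],-10.6,0],[[0,0,0],0,0]]'; python3 go.py 592.7 96.2 85 77.6
```

```text
time_s: 31.42
ee_pos: [463.3, 236.2, 136.1]
ee_rot: [179.2, 0.9, 1.9]
force: [-0.4, 1.0, -0.1]
gripper_width: 24.5
time_s: 32.42
ee_pos: [456.6, 232.8, 125.9]
ee_rot: [-178.5, 1.7, 77.2]
force: [-0.3, 0.6, -0.5]
gripper_width: 24.3
t 32.42 pos [456.6 232.8 125.9] rot [-178.5    1.7   77.2] w 24.3 F [-0.3  0.6 -0.5]
turn -0.4 dz 4.09 xy now [-10.3  16.3] xy after turn [-10.42  16.22]
```

```bash
python3 -m jog '[[[-2.6,4.05,0],-0.4,0],[[-2.6,4.05,0],0,0],[[-2.6,4.05,0],0,0],[[-2.6,4.05,0],0,0],[[0,0,1],0,0],[[0,0,1],0,0],[[0,0,0],0,0],[[0,0,0],0,0]]'; python3 go.py 592.7 96.2 45 77.6
```

```text
time_s: 33.42
ee_pos: [589.8, 92.6, 97.2]
ee_rot: [-177.9, 1.9, 76.7]
force: [-0.6, 0.3, 0.7]
gripper_width: 24.5
t 33.42 pos [589.8  92.6  97.2] rot [-177.9    1.9   76.7] w 24.5 F [-0.6  0.3  0.7]
turn -0.9 dz 5.22 xy now [0.42 0.19] xy after turn [0.42 0.2 ]
```

```bash
python3 -m jog '[[[0.42,0.2,1.5],-0.9,0],[[0,0,1.5],0,0],[[0,0,1.5],0,0],[[0,0,0],0,0],[[0,0,0],0,0]]'; python3 go.py 592.7 96.2 44.5 77.6; python3 - <<'E'
from h import *
b=grab("scene"); save("k14.png",b["color"][130:250,220:370],4)
E
```

```text
time_s: 34.05
ee_pos: [590.0, 96.6, 48.8]
ee_rot: [-177.8, 1.9, 77.7]
force: [0.5, 0.3, -0.9]
gripper_width: 24.5
t 34.05 pos [590.   96.6  48.8] rot [-177.8    1.9   77.7] w 24.5 F [ 0.5  0.3 -0.9]
turn 0.1 dz 0.43 xy now [0.02 0.28] xy after turn [0.02 0.28]
```

View pics/k14.png

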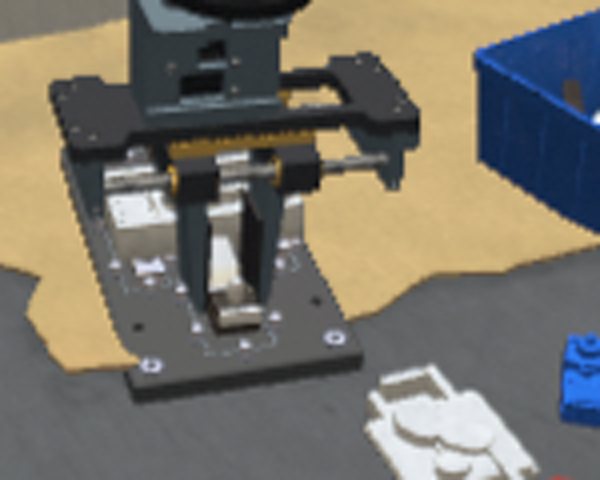

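The block hangs over the right nest between its pins, post end outward. A small correction, then release.

```bash
python3 -m jog '[[[0,0.25,0.35],0,0],[[0,0,0],0,0],[[0,0,0],0,0]]'; python3 go.py 592.7 96.2 44 77.6
```

```text
time_s: 34.48
ee_pos: [593.1, 95.8, 46.0]
ee_rot: [-177.9, 1.9, 77.7]
force: [-0.4, -0.2, -0.6]
gripper_width: 24.6
t 34.48 pos [593.1  95.8  46. ] rot [-177.9    1.9   77.7] w 24.6 F [-0.4 -0.2 -0.6]
turn 0.1 dz 0.2 xy now [ 0.03 -0.05] xy after turn [ 0.03 -0.05]
```

```bash
python3 -m jog '[[[0,0,0.2],0,0],[[0,0,0],0,0],[[0,0,0],0,0.4],[[0,0,0],0,0.4],[[0,0,0],0,0.4],[[0,0,-3],0,0.4],[[0,0,-4],0,0.4],[[0,0,-4],0,0.4],[[0,0,-4],0,0.55]]'; python3 -m jog '[[[-5,-3,-2],0,0.55],[[-5,-3,0],0,0.55],[[-5,-3,0],0,0.55],[[-5,-3,0],0,0.55],[[0,0,0],0,0.55]]'; python3 - <<'E'
from bars import *
F=grab("top"); b=grab("scene"); np.save("top3.npy",F,allow_pickle=True); np.save("scene3.npy",b,allow_pickle=True)
save("l15.png",np.hstack([cv2.resize(F["color"][130:215,200:325],(441,300)),cv2.resize(b["color"][150:235,230:320],(318,300))]))
E
```

```text
time_s: 35.6
ee_pos: [597.5, 99.2, 194.5]
ee_rot: [-177.5, 2.0, 77.7]
force: [-0.0, 0.3, 0.4]
gripper_width: 43.6
time_s: 36.22
ee_pos: [437.3, -73.9, 231.2]
ee_rot: [-178.2, 2.0, 77.8]
force: [0.9, 0.2, -0.8]
gripper_width: 50.1
```

View pics/l15.png

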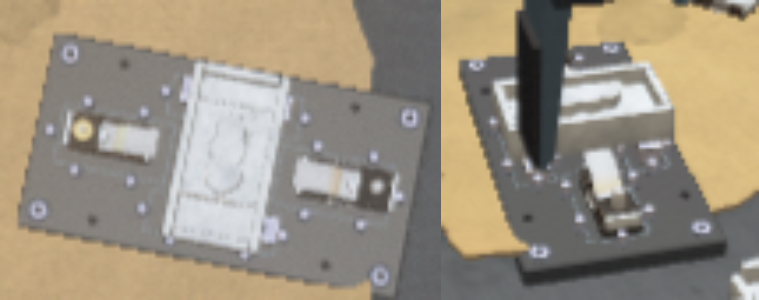

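```bash
python3 - <<'E'
from plate import *
F=np.load("top3.npy",allow_pickle=True).item()
px=lambda u,v:(u/3.528+200,v/3.528+130)
w=lambda u,v,z:(ray(F,px(u,v),z)[:2]-C)@R
for n,a,b in[("knob",(84,129),(156,143)),("post",(377,186),(295,175))]:
    A,B=w(*a,42),w(*b,31);v=A-B; print(n,"head",A.round(1),"clip end",B.round(1),"ang to y",np.degrees(np.arctan2(v[0],abs(v[1]))).round(1))
print("housing",np.mean([w(197,60,55),w(288,78,55),w(256,250,55),w(166,236,55)],0).round(1))
print("open housing/thick bar shift check px:")
f0=np.load("top1.npy",allow_pickle=True).item()["color"].astype(int);f1=F["color"].astype(int)
print(np.abs(f1-f0)[140:176,335:384].mean(), np.abs(f1-f0)[230:272,188:206].mean()); print(telemetry.state()["time_s"])
E
```

```text
knob head [ 1.3 87.8] clip end [ 2.4 42.9] ang to y -1.5
post head [  1.  -97.2] clip end [ -0.8 -46.4] ang to y 2.0
housing [ 0.4 -2.8]
open housing/thick bar shift check px:
3.4657974300831444 2.9682539682539684
36.325
```

The post block's mid comes out near y = -78, so its outer end could be touching the end pin (inner face about y = -109). My picture allowance is used up, so I'll check the height numerically from the two views.

```bash
python3 - <<'E'
from plate import *
from scipy.optimize import least_squares
F=np.load("top3.npy",allow_pickle=True).item(); S=np.load("scene3.npy",allow_pickle=True).item()
np.set_printoptions(linewidth=250)
g=cv2.cvtColor(F["color"],cv2.COLOR_RGB2GRAY); print("top 300..316 x 174..194");print(g[174:194,296:318])
P=lambda x,y,z:np.r_[C+R@np.array([x,y]),z]
for z in(24,32,44,50): print(z,"post",proj(S,P(0,-97,z)).round(1),"outer end",proj(S,P(0,-110,z)).round(1))
print("end pin top",proj(S,P(0,-112,23)).round(1),"pins",proj(S,P(22,-92,23)).round(1),proj(S,P(-22,-92,23)).round(1))
q=proj(S,P(0,-97,44)).astype(int); g=cv2.cvtColor(S["color"],cv2.COLOR_RGB2GRAY)
print("scene rows from",q[1]-10,"cols",q[0]-12);print(g[q[1]-10:q[1]+24,q[0]-12:q[0]+14])
E
```

```text
top 300..316 x 174..194
[[129 133 134 132 136 133 131 127 117 197 204 129 123 128 129 127 126 129 125 128 129 126]
 [123 136 126 132 138 135 131 135 106 160 162 126 129 129 127 128 126 129 127 129 128 128]
 [104 125 110 124 127 133 123 125 117 112 115 126 133 131 132 133 128 128 127 126 130 130]
 [136 127 126 116 115 121 101  93 109 117 110 114 123 132 134 138 132 127 130 127 128 127]
 [182 183 173 160 156 150  99  80  80  86  81  83  93 108 120 127 138 128 127 128 129 129]
 [184 201 205 204 201 201 120  81  83  80  78  80  79  79  95 112 170 138 129 129 128 127]
 [188 204 205 210 203 212 121  79  80  84  97 103  85  79  80 132 198 148 128 130 125 124]
 [195 208 194 217 213 212 121  81  81 124 164 169 121  85  98 175 187 141 126 127 127 114]
 [201 211 177 219 222 178 105  79  90 160 205 210 155  92 100 206 165 134 128 127 131 107]
 [203 212 195 203 220 150  92  79  87 151 196 193 136  89  71 216 157 126 129 127 132 102]
 [204 212 208 187 211 134  82  78  75 122 156 142  99  78  86 216 172 168 133 125 129  94]
 [173 192 194 207 206 125  81  76  76  82  88  85  78  79 115 205 211 217 1
[... 3955 characters left out ...]
  99 100  97  97  94  90  87  85  82  79  75  69  64  60]
 [100 100 100 100  99  98 100  99  97  95  93  90  87  84  79  74  71  67  61  54  48  45  42  41  43  44]
 [ 99  98  96  94  89  87  85  82  79  74  70  63  58  51  46  43  42  45  44  42  43  43  43  44  41  43]
 [ 84  81  79  73  66  61  53  47  42  41  41  44  42  42  42  42  42  43  42  41  40  41  42  40  45  50]
 [ 49  46  43  40  42  43  41  42  43  42  42  42  42  41  42  42  43  44  50  50  50  54  65  63  70  79]
 [ 44  42  42  40  42  41  41  41  41  41  40  44  48  49  54  63  64  72  80  80  80  90 105 108 108 105]
 [ 42  42  41  41  44  50  51  50  55  62  65  71  78  78  88 102 107 107 106 104 107 107 108 108 107 105]]
```

Post top reads (279.5, 204.3) in the scene view against 204.9 expected for a flat block, and the end pin shows clear at its original spot. So it is probably flat, but it touches the end pin. I'll make sure by taking it lightly by its outer shoulder, above the pins, and sliding it about 6 mm inward.

```bash
python3 go.py 587.1 68.8 100 77.6; python3 -m jog '[[[4.35,2.85,1],0,0.55],[[4.35,2.85,2],0,0.55],[[4.35,2.85,3],0,0.55],[[4.35,2.85,3],0,0.55],[[0,0,2],0,0.55],[[0,0,0],0,0.55],[[0,0,0],0,0.55]]' 10; python3 go.py 587.1 68.8 45.5 77.6
```

```text
t 36.33 pos [439.9 -72.3 231. ] rot [-178.3    1.9   78. ] w 49.8 F [ 0.7 -0.2  0.6]
turn 0.4 dz 13.1 xy now [16.87 11.46] xy after turn [16.94 11.35]
time_s: 37.2
ee_pos: [595.3, 84.5, 107.6]
ee_rot: [-178.6, 1.8, 78.5]
force: [0.2, -0.5, -0.8]
gripper_width: 50.4
t 37.2 pos [595.3  84.5 107.6] rot [-178.6    1.8   78.5] w 50.4 F [ 0.2 -0.5 -0.8]
turn 0.9 dz 6.21 xy now [-1.7  -0.49] xy after turn [-1.71 -0.46]
```

```bash
python3 -m jog '[[[-1.7,-0.45,0],0.9,0.55],[[0,0,2],0,0.55],[[0,0,2],0,0.55],[[0,0,0],0,0.55],[[0,0,0],0,0.55]]' 10; python3 go.py 587.1 68.8 45.5 77.6
```

```text
time_s: 37.83
ee_pos: [586.8, 62.6, 74.4]
ee_rot: [-179.2, 1.7, 77.2]
force: [0.7, 0.1, 0.4]
gripper_width: 50.3
t 37.83 pos [586.8  62.6  74.4] rot [-179.2    1.7   77.2] w 50.3 F [0.7 0.1 0.4]
turn -0.4 dz 2.89 xy now [ 0.61 -0.11] xy after turn [ 0.61 -0.1 ]
```

```bash
python3 -m jog '[[[0.6,-0.1,1],-0.4,0.55],[[0,0,1.2],0,0.55],[[0,0,0.4],0,0.55],[[0,0,0],0,0.55],[[0,0,0],0,0.55]]' 10; python3 go.py 587.1 68.8 45.5 77.6
```

```text
time_s: 38.45
ee_pos: [587.4, 68.3, 48.0]
ee_rot: [-179.3, 1.6, 77.6]
force: [0.6, -0.4, 0.8]
gripper_width: 50.0
t 38.45 pos [587.4  68.3  48. ] rot [-179.3    1.6   77.6] w 50.0 F [ 0.6 -0.4  0.8]
turn 0.0 dz 0.25 xy now [ 0.04 -0.04] xy after turn [ 0.04 -0.04]
```

```bash
python3 -m jog '[[[0,0,0.25],0,0.55],[[0,0,0],0,0.55],[[0,0,0],0,0],[[0,0,0],0,0],[[0,0,0],0,0],[[0,0,0],0,0]]' 8; python3 go.py 588.4 74.7 45.5 77.6
```

```text
time_s: 39.2
ee_pos: [587.7, 68.3, 45.9]
ee_rot: [-179.4, 1.6, 77.6]
force: [0.9, -0.5, 0.2]
gripper_width: 23.8
t 39.2 pos [587.7  68.3  45.9] rot [-179.4    1.6   77.6] w 23.8 F [ 0.9 -0.5  0.2]
turn 0.0 dz 0.04 xy now [ 0.64 -0.07] xy after turn [ 0.64 -0.07]
```

```bash
python3 -m jog '[[[0.65,0,0],0,0],[[0,0,0],0,0],[[0,0,0],0,0]]'; python3 go.py 588.4 74.7 45.5 77.6
```

```text
time_s: 39.58
ee_pos: [589.4, 75.0, 45.9]
ee_rot: [-179.4, 1.6, 77.6]
force: [0.4, -0.4, 0.7]
gripper_width: 23.6
t 39.58 pos [589.4  75.   45.9] rot [-179.4    1.6   77.6] w 23.6 F [ 0.4 -0.4  0.7]
turn 0.0 dz 0.04 xy now [-0.05 -0.09] xy after turn [-0.05 -0.09]
```

```bash
python3 -m jog '[[[0,0,0.15],0,0],[[0,0,0],0,0.45],[[0,0,0],0,0.45],[[0,0,0],0,0.45],[[0,0,-3],0,0.45],[[0,0,-4],0,0.45],[[0,0,-4],0,0.55],[[0,0,-4],0,0.55]]'; python3 -m jog '[[[-5,-3,-2],0,0.55],[[-5,-3,0],0,0.55],[[-5,-3,0],0,0.55],[[-5,-3,0],0,0.55],[[-5,0,0],0,0.55],[[0,0,0],0,0.55],[[0,0,0],0,0.55]]'; python3 - <<'E'
from plate import *
F=grab("top"); S=grab("scene"); np.save("top4.npy",F,allow_pickle=True); np.save("scene4.npy",S,allow_pickle=True)
F3=np.load("top3.npy",allow_pickle=True).item();S3=np.load("scene3.npy",allow_pickle=True).item()
np.set_printoptions(linewidth=250)
g=cv2.cvtColor(F["color"],cv2.COLOR_RGB2GRAY);print(g[174:192,294:316])
g=cv2.cvtColor(S["color"],cv2.COLOR_RGB2GRAY);print(g[196:222,267:292])
P=lambda x,y,z:np.r_[C+R@np.array([x,y]),z]
for z in(38,44,50): print(z,proj(S,P(0,-91,z)).round(1))
m=np.zeros(F["color"].shape[:2],np.uint8);cv2.fillPoly(m,[quad],1)
d=np.abs(F["color"].astype(int)-F3["color"].astype(int)).max(2)*m
y,x=np.nonzero(d>60);print("changed on plate: n",len(x),"cols",x.min(),x.max(),"rows",y.min(),y.max())
print(telemetry.state()["time_s"])
E
```

```text
time_s: 40.58
ee_pos: [589.4, 78.7, 194.5]
ee_rot: [-178.9, 1.8, 77.6]
force: [-0.0, 1.0, -0.4]
gripper_width: 49.7
time_s: 41.45
ee_pos: [417.0, -144.2, 227.9]
ee_rot: [-179.5, 1.7, 77.7]
force: [0.1, -0.8, -0.4]
gripper_width: 49.9
[[145 139 128 128 129 131 134 131 128 122 118 195 201 125 123 128 125 127 128 128 125 124]
 [130 122 126 142 129 131 135 133 133 130 105 159 161 126 128 128 125 123 126 129 125 126]
 [113 108 115 132 104 108 111 112 113 121 106  98 110 127 132 127 133 132 127 127 128 126]
 [167 160 158 150 131  98  83  86  82  88  94  94 118 113 117 139 137 139 129 125 126 124]
 [200 203 200 201 185 116  82  83  78  79  79  83  98  86 107 167 135 132 129 125 126 126]
 [198 204 208 216 207 118  81  80  82  92  80  77  78  75 149 189 144 135 130 128 125 125]
 [201 193 214 226 205 113  80  80 121 159 157  99  80  74 183 179 135 139 128 127 128 127]
 [209 180 215 222 175 101  80  90 163 204 210 128  83  69 200 167 132 131 128 125 126 126]
 [210 195 202 217 146  88  79  92 167 202 193 127  82  82 216 162 130 135 127 125 126 125]
 [210 208 192 205 127  81  76  84 129 167 144  
[... 2858 characters left out ...]
 103 106 105 106 106 110 110 202 224 165 117 111 120 120 121 123 106 106 105]
 [ 61  60  61  60  61  93 109 107 110 115 111 120 120 116 122 113 115 121 109 105 105 105 105 106 106]
 [ 60  60  61  62  62 114 122 107 118 135 124 109 107 110 118 111 106 106 106 105 105 105 105 106 107]
 [ 60  61  61  61  63 100 106 106 106 106 105 106 108 109 110 106 106 106 106 106 107 105 105 105 104]
 [ 61  60  60  61  70 101 107 106 105 105 106 105 105 108  99 104 105 104 104 105 104 103 101  99  95]
 [ 60  62  60  61  68 100 105 106 106 106 105 105 104 104 102 102 100  95  92  90  87  82  77  74  67]]
38 [279.2 205.5]
44 [279.2 203.2]
50 [279.2 201. ]
changed on plate: n 103 cols 280 312 rows 174 188
41.55
```

```bash
python3 -c "
from h import *
print(telemetry.state()['qvel'].round(2)); print(job_done())"
```

```text
[ 0.66  0.17 -0.13  0.04  0.01 -0.21]
the job is handed in; nothing more can be done
None
```

The fixture is built and handed in at about 41.6 s on the robot's clock. No verdict is reported, so what follows is my own last measurements in the plate frame.

- **Thin bars:** one lies in each bay. The far bar is about 2–3 mm off across. The near bar is about 7 mm off along its length (limit 12 mm), resting against its end pin.
- **Housing:** it sits level on both bars, crosswise, within about 3 mm of centre.
- **Knob block:** it is in the left nest at about (2, 70–72) mm, clip end toward the housing. I released it about 5 mm up, because the pins there stand closer together than the pads are wide. One view suggested about 5° of yaw; a later measurement gave 1.5°. Both are inside the limit.
- **Post block:** I released it the same way in the right nest. It first lay at about y = -78 mm, touching its end pin, so I gripped its outer shoulder and slid it inward. It now sits at about y = -73 mm with a visible gap to the pin. The post's height looked the same before and after, so it was flat both times.
- **Left alone:** the thick bar and the open-ended housing show no visible change between the first image and one taken before that last slide. I did not recheck them afterwards, but the arm did not go near them. I never touched the blue look-alike.
- **Gripper:** it is open, clear of the parts and holding nothing.

I had used all 16 pictures by then, so the last checks (the post block's height and pin gap) were read from pixel values only. The near bar's offset was worked out from one end, because its outline merged with a pin.

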